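# Tighten and pin the castle nut of a plaster-mould clamp

### The arm

A 6-joint arm with a two-finger parallel gripper is mounted at the origin on the work surface. World frame = base frame: x ahead of the robot, y to its left, z up, the work surface at z = 0. Lengths are in m, angles in rad, forces in N, time in s.
With the tool pointing down it reaches from about 0.325 to 0.875 m from the base axis. Payload 4.4 kg.
Tool frame: the origin (TCP) lies at the very end of the fingers, on their centre line; the grasp point (between the pads) lies env.pinch_z behind it (env.pinch_z is the distance from the TCP to the grasp point, in m); z points along the fingers, y is the line along which they close (so a half turn about z gives the same grasp; the last joint's range is limited). The gripper opens to 85 mm and grips with 20 to 120 N. Pads are 22 mm wide; open, the fingers measure 114 mm over their backs; the gripper's body (76 mm by 85 mm) begins 54 mm behind the grasp point. The pads swing forward as they close: fully open they stand 13 mm farther back than shut.
Start: joints at [-1.294, 0.207, 1.542, -0, 1.393, -0.15], TCP at [0.238, -0.523, 0.231] pointing down, gripper open.
Joint ranges: [-2.73, 2.73], [-0.86, 2.22], [0.23, 2.46], [-1.11, 4.25], [0.08, 2.63], [-2.82, 2.82]. Speed limits (rad/s): [2.79, 2.79, 3.14, 3.14, 3.14, 3.14].

### API

Orientations are given as a rotation vector (axis times angle).
In Python, from rig import sensors, cams, env gives the robot as it stands.
- The arm moves only by the tool play_rows, never from a script. Its argument "motion" is a list of rows, each a list of 3 entries, a list of its own where there are three numbers: the turn, a rotation vector about the world's x, y, z in rad, then the shift along the world's x, y, z in m, then the finger opening in m, from 0 to 0.0854. In form: [[[rx, ry, rz], [tx, ty, tz], jaw], ...]. A call has 1 to 8 rows; each row is the pose to reach, as a shift and turn from the pose commanded when the call began; what a row does not reach only later rows make up. A row lasts 1/10 s, in which the tool goes at most 50 mm and 8.59 degrees, less where a joint would pass 70% of its speed; a pose out of reach is approached as far as the arm can. A call with a gripper value outside its range is refused whole. The fingers move at their own pace and stop on an object; "squeeze" is the grip in N (left out, the last holds). Time passes only in rows, so rows that repeat a pose let the fingers close. It gives the time, the measured TCP pose, the force, the opening and the grip force at its end, in the units of the state.
- sensors.observe(): the state, without advancing time (a new reading comes with each control period).
- cams.snapshot(name): name is "side" or "top" or "wrist"; returns the picture (480x640x3 uint8, red, green, blue); there is no depth.
- cams.calibration(name): a dict with "fx", "fy", "cx", "cy" (pixels), "R" (3x3) and "t" (3): a world point X has camera coordinates R X + t. Camera axes: x right, y down, z forward; pixel columns grow to the right and rows downward; lengths in m; the calibration is good to about 2 mm. A picture is of the moment at which its call begins: read the wrist's pose just before it. calibration takes no time and is no camera call; for the wrist camera it gives the pose at the moment of the call.
- env.close_job(): hands the job in; it is judged then, once.
The state is a dict: "time": time; "qpos": joint angles; "qvel": joint speeds; "effort": joint torques, N m; "ee_pos": TCP position; "tool_rot": TCP orientation; "contact_force": force on the tool from outside, world axes, zero at the start; "ft_torque": the same for the moment, N m; "finger_gap": finger opening in m; "grip_force": force on a finger pad.
Only numpy, scipy, OpenCV 4.12 (cv2) and the standard library are available. Lean on these libraries where they do the work, as an engineer would, in place of code of your own. Each camera call takes 0.05 s, during which the arm holds its last target. There are 200 camera calls.

### The job

Clamp the plaster mould: turn the three-armed castle nut clockwise (seen from above) until you feel it bite, then on to the next slot that lines up with the cross pin; a slot before the bite leaves the mould loose, and one slot too far cracks the plaster. Then push the cross pin fully home through that slot into the spindle. Leave the vase, the bowl and the jar where they stand.

Things in the scene. Friction and masses are not known exactly. Their poses are not given: they have to be found in the camera images.
- clamp: The mould clamp, fixed to the bench: dark steel plate 220 x 245 x 12 mm, on it a round white plaster mould 196 mm across (top 49.5 mm high, with a flat steel washer 92 mm across up to 52.5 mm), and the nut on a spindle through the middle. Origin: on the spindle's axis at bench height, z up. Its -y axis points outwards along the cross pin.
- spindle_top (a point): Top of the upright steel spindle (22 mm thick) on its axis, 110 mm above the bench. A black line across its end face shows the direction of its cross hole, which is that of the pin.
- guide_top (a point): Middle of the top of the guide post that carries the cross pin: 34 mm wide, 16 mm thick along the pin, 108 mm high, its middle 114 mm from the spindle's axis.
- nut (a joint): Turn of the steel castle nut, rad; grows clockwise seen from above (tightening). A slot is in line with the pin whenever this is a multiple of pi/3 (the pin enters within about 0.07 rad of that). Where the nut bites differs every time, between 0.9 and 3.1, and cannot be seen: up to there it takes about 0.25 N m to turn, from there on 0.8, rising to 0.95. It stays where it is left.
- nut_crown (a point): Centre of the nut's crown on the spindle's axis, 93 mm high. The crown is 77 mm across and has six equal slots 15 mm wide, 83 to 103 mm high and open at the top, through which the pin passes.
- arm0 (a point): Point on the middle line of one arm of the nut, 66 mm from the axis, 70 mm high; turns with the nut. The three arms are level round bars 14 mm thick, 120 degrees apart, each ending in a black ball 22 mm across centred 92 mm from the axis. 10 mm are free below an arm (13 mm outside the washer), and the pin passes 11 mm above it. A fingertip can push an arm here from above.
- arm1 (a point): The same point on the second arm.
- arm2 (a point): The same point on the third arm.
- mould (a joint): How far the mould has been pressed down on its rubber ring, m. 0 until the nut bites, then 0.4 mm per radian that the nut is turned on (too little to see): at 0.5 mm, that is 1.25 rad past the bite, the plaster cracks.
- pin (a joint): Travel of the captive cross pin, m: 0 drawn out (its tip 42 mm from the axis), 0.056 fully home (its tip through the spindle, its head 1 mm from the guide post). It slides level towards the spindle, takes about 3 N to push, stays where it is left, and is stopped by the nut's crown unless a slot is in line.
- pin_head (a point): Middle of the outer flat face of the pin's round head (30 mm across, 10 mm thick), 93 mm above the bench; 189 mm from the axis when drawn out, 133 mm when home.
- vase_mid (a point): Half-way up a loose terracotta vase, 124 mm across, 155 mm tall. A bystander.
- bowl_mid (a point): Half-way up a loose terracotta bowl, 116 mm across, 60 mm tall. A bystander.
- jar_mid (a point): Half-way up a loose white jar, 76 mm across, 100 mm tall. A bystander.

How it is judged:
By the outcome, as a careful person would: the job done as asked, in the order asked, and still so for the second after the job is handed in, with the robot touching nothing.
It also fails if it takes over 67 s, if anything falls off the work surface, if the arm or the gripper's body presses on something with over 40 N, if the wrist force passes 120 N, or if a joint passes its speed limit or range.

## Working session

There is one attempt and no reset: what is moved stays moved. The work goes in short steps, Python scripts to look and compute and a tool call to move; the robot and the scene stay as the last step left them, time stands still between calls to the robot, and variables do not carry over. Pictures are saved under pics/ and viewed, at most 10 in all, crops included, and the job is handed in when it is done.

Besides the shell and the picture viewer there is one more tool, called after "Request:" by a JSON object that holds its "fn" and its "kwargs", one argument or row to a line. play_rows: Moves the arm, as the interface text tells. Its arguments: {"type":"object","properties":{"motion":{"type":"array","items":{"type":"array"}},"squeeze":{"type":"number"}},"required":["motion"]}

```bash
ls; mkdir -p pics
python3 - <<'E'
from rig import sensors,cams,env
import cv2
o=sensors.observe(); print(o, env.pinch_z)
for n in("side","top"):
    cv2.imwrite(f"pics/{n}0.png",cams.snapshot(n)[:,:,::-1]); print(n,cams.calibration(n))
E
```

```text
pics
{'time': 0.0, 'qpos': array([-1.29447478e+00,  2.07452889e-01,  1.54299942e+00, -1.16004418e-05,
        1.39351969e+00, -1.50518700e-01]), 'qvel': array([-0.00018654,  0.00025023,  0.00017372, -0.00024174,  0.00031047,
       -0.00161513]), 'effort': array([ 2.06996542e-04, -3.83033860e+01, -2.91593635e+01, -8.23519053e-05,
        1.06263402e-02, -5.96518205e-06]), 'ee_pos': array([ 0.23780782, -0.52265613,  0.23008555]), 'tool_rot': array([-3.06799619e+00, -6.64901180e-01,  2.52642490e-04]), 'contact_force': array([0.63374754, 0.02507202, 0.17917044]), 'ft_torque': array([-0.03363773,  0.01017947, -0.01482338]), 'grip_force': 0.0, 'finger_gap': 0.08552966277614846} 0.0187
side {'fx': 444.07740364033623, 'fy': 444.07740364033623, 'cx': 316.3228447083659, 'cy': 241.60847730720826, 'R': array([[ 9.92750398e-01, -1.20192836e-01, -5.74164322e-04],
       [-9.24557159e-02, -7.60581736e-01, -6.42625368e-01],
       [ 7.68022669e-02,  6.38019675e-01, -7.66180335e-01]]), 't': array([-0.55964699,  0.23094164,  0.88756506])}
top {'fx': 613.8220690269757, 'fy': 613.8220690269757, 'cx': 328.5905041506397, 'cy': 251.795180593383, 'R': array([[-0.02263452, -0.99973063,  0.00513245],
       [-0.99632703,  0.02213279, -0.08271997],
       [ 0.08258409, -0.00698593, -0.99655961]]), 't': array([0.15656432, 0.59296883, 1.35770578])}
```

View pics/side0.png

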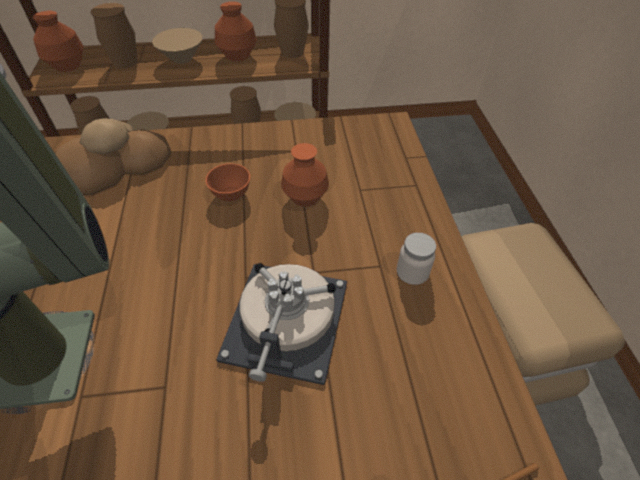

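View pics/top0.png

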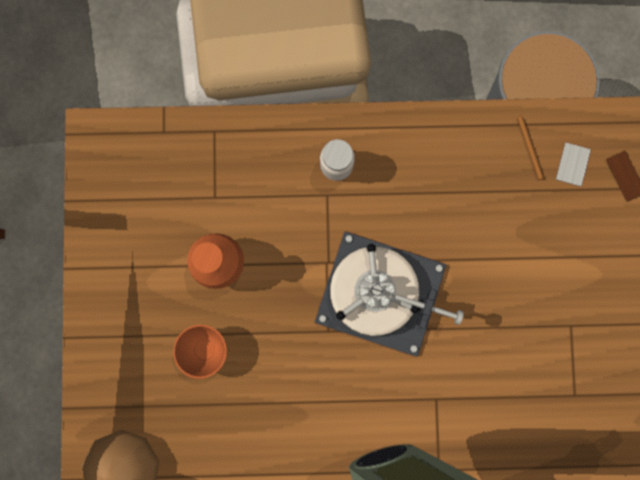

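The pictures show the clamp near top-view pixel (377,290) and the pin head near (460,317). The nut's balls are near (371,248), (340,316) and (417,303). The vase, bowl and jar are well away from it. I'll enlarge the clamp next.

```bash
cat > h.py <<'E'
import numpy as np, cv2
from rig import sensors,cams,env
def ray(c,uv,z):
    d=c["R"].T@np.array([(uv[0]-c["cx"])/c["fx"],(uv[1]-c["cy"])/c["fy"],1]); o=-c["R"].T@c["t"]
    return o+d*(z-o[2])/d[2]
def proj(c,X):
    p=c["R"]@np.array(X)+c["t"]; return np.array([c["fx"]*p[0]/p[2]+c["cx"],c["fy"]*p[1]/p[2]+c["cy"]])
E
python3 - <<'E'
from h import *
im=cv2.imread("pics/top0.png"); c=cams.calibration("top")
cv2.imwrite("pics/topc.png",cv2.resize(im[225:365,310:480],None,fx=4,fy=4,interpolation=cv2.INTER_CUBIC))
# white mould top ellipse
h=cv2.cvtColor(im,cv2.COLOR_BGR2HSV); m=np.zeros(im.shape[:2],np.uint8)
m[235:350,320:430]=((h[...,1]<75)&(h[...,2]>150))[235:350,320:430]*255
k=max(cv2.findContours(m,0,1)[0],key=cv2.contourArea); hull=cv2.convexHull(k)
e=cv2.fitEllipse(hull);print(e, ray(c,e[0],.045))
# dark ring corners of plate
for uv,z in (((377,290),.11),((460,317),.093),((371,248),.07),((340,316),.07),((417,303),.07)): print(uv,ray(c,uv,z))
E
```

```text
((375.25750732421875, 291.1465759277344), (86.18998718261719, 92.25623321533203), 109.56971740722656) [0.50521897 0.04240901 0.045     ]
(377, 290) [0.50643712 0.04397253 0.11      ]
(460, 317) [ 0.44560384 -0.13197737  0.093     ]
(371, 248) [0.59877337 0.05100717 0.07      ]
(340, 316) [0.45300325 0.12208357 0.07      ]
(417, 303) [ 0.47717888 -0.04511499  0.07      ]
```

View pics/topc.png

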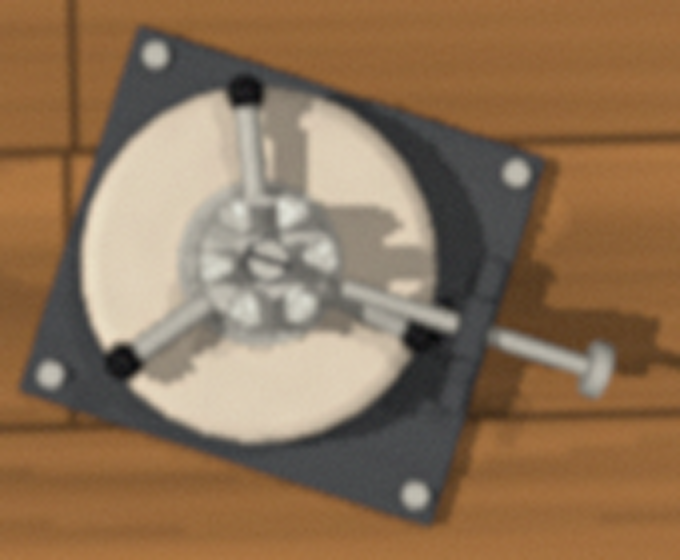

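The crop shows, as crop/4 + (310,225):
- the spindle top at (268,262)
- the arm balls at (245,91), (124,362) and (424,338)
- the pin head face at about (606,369)
- the plate bolts at (155,54), (516,173), (414,495) and (50,375)
- slots that sit in line with the arms

The third arm is slightly clockwise of the pin.

```bash
python3 - <<'E'
from h import *
c=cams.calibration("top")
P=lambda u,v,z: ray(c,(u/4+310-.4,v/4+225-.4),z)[:2]
s=P(268,262,.110)
b=[P(155,54,.014),P(516,173,.014),P(414,495,.014),P(50,375,.014)]
print("spindle",s)
hd=P(604,369,.093); ang=lambda d:np.degrees(np.arctan2(d[1],d[0]))
print("head",hd,np.linalg.norm(hd-s),ang(hd-s))
print("plate edges",ang(b[1]-b[0]),ang(b[2]-b[3]),ang(b[1]-b[2])-90,ang(b[0]-b[3])-90)
for u,v in((245,91),(124,362),(424,338)):
    p=P(u,v,.073); print(p,np.linalg.norm(p-s),ang(p-s))
E
python3 -c "
from scipy.spatial.transform import Rotation as R
print(R.from_rotvec([-3.06799619e+00,-6.64901180e-01,2.5e-4]).as_matrix())"
```

```text
spindle [0.50624642 0.04481915]
head [ 0.44589129 -0.13326467] 0.18803347651899113 -108.72224758309706
plate edges -109.61561064646648 -109.45141550019339 -109.63595042599803 -109.45862414075575
[0.59993575 0.0515226 ] 0.09392884207407351 4.092527961438719
[0.45496693 0.12081464] 0.09167824669680412 124.01029845926945
[ 0.46415768 -0.04119557] 0.09576008672025577 -116.07344022561094
[[ 9.10277679e-01  4.13997721e-01 -6.58468098e-04]
 [ 4.13998099e-01 -9.10274874e-01  2.28632219e-03]
 [ 3.47145211e-04 -2.35379260e-03 -9.99997170e-01]]
```

Request:
{"fn": "play_rows", "kwargs": {
  "motion": [
    [[0,0,0.15],[0.015,0.043,0],0],
    [[0,0,0.3],[0.03,0.086,0],0],
    [[0,0,0.45],[0.045,0.129,0],0],
    [[0,0,0.6],[0.06,0.172,0],0],
    [[0,0,0.75],[0.075,0.215,0],0],
    [[0,0,0.87],[0.09,0.258,0],0],
    [[0,0,0.87],[0.1,0.3,0],0],
    [[0,0,0.87],[0.1,0.3,0],0]
  ]
}}

```text
time: 0.9
ee_pos: [0.3382, -0.2187, 0.2305]
tool_rot: [-2.496, -1.903, -0.002]
contact_force: [-0.2, 0.2, -0.7]
finger_gap: -0.0001
grip_force: 0.0
```

Request:
{"fn": "play_rows", "kwargs": {
  "motion": [
    [[0,0,0.15],[0.015,0.043,0],0],
    [[0,0,0.3],[0.03,0.086,0],0],
    [[0,0,0.45],[0.045,0.129,0],0],
    [[0,0,0.6],[0.06,0.172,0],0],
    [[0,0,0.75],[0.075,0.215,0],0],
    [[0,0,0.87],[0.09,0.258,0],0],
    [[0,0,0.87],[0.102,0.302,0],0],
    [[0,0,0.87],[0.102,0.302,-0.02],0]
  ]
}}

```text
time: 1.7
ee_pos: [0.4435, 0.0826, 0.2137]
tool_rot: [1.46, 2.775, 0.008]
contact_force: [0.8, -0.2, -0.4]
finger_gap: -0.0001
grip_force: 0.0
```

```bash
cat >> h.py <<'E'
from scipy.spatial.transform import Rotation as Ro
def yaw():
    o=sensors.observe(); y=Ro.from_rotvec(o["tool_rot"]).as_matrix()[:,1]
    return o["ee_pos"].round(4),np.degrees(np.arctan2(y[1],y[0])).round(2),o["contact_force"].round(2),o["ft_torque"].round(3),o["qpos"].round(2)
E
python3 - <<'E'
from h import *
print(yaw())
c=cams.calibration("wrist");im=cams.snapshot("wrist"); cv2.imwrite("pics/w0.png",im[:,:,::-1])
for n,X in dict(sp=(.506,.044,.11),b1=(.506+.092*np.cos(np.radians(124)),.044+.092*np.sin(np.radians(124)),.07),tip=yaw()[0]).items(): print(n,proj(c,X))
E
```

```text
(array([0.4435, 0.0826, 0.2137]), np.float64(34.52), array([ 0.78, -0.24, -0.4 ]), array([-0.03 , -0.027,  0.038]), array([-0.01, -0.05,  1.86,  0.  ,  1.33, -0.61]))
sp [360.37945892 329.20392856]
b1 [359.8216103  188.67178317]
tip [310.54667236 312.74427702]
```

View pics/w0.png

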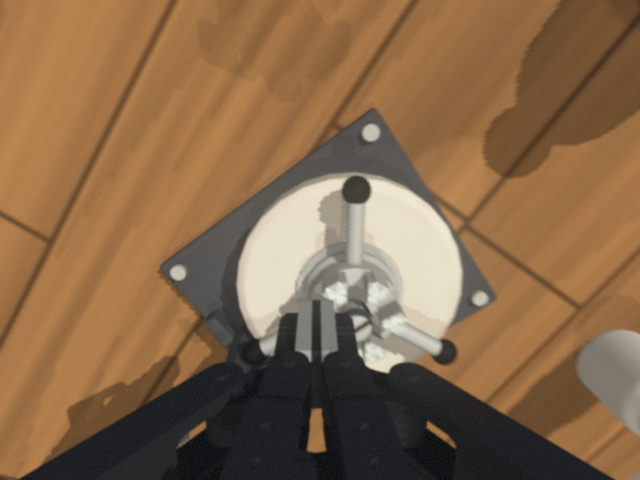

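The wrist view shows the arm ball at (357,189), against a prediction of (360,189). The slot between the merlons at x≈356 lies in line with that arm. The closed fingertips are at (317,310), on the trailing side. I'll descend next.

Request:
{"fn": "play_rows", "kwargs": {
  "motion": [
    [[0,0,0],[0,0,-0.04],0],
    [[0,0,0],[0,0,-0.08],0],
    [[0,0,0],[0,0,-0.115],0],
    [[0,0,0],[0,0,-0.14],0],
    [[0,0,0],[0,0,-0.148],0],
    [[0,0,0],[0,0,-0.148],0],
    [[0,0,0],[0,0,-0.148],0]
  ]
}}

```text
time: 2.45
ee_pos: [0.4413, 0.078, 0.0644]
tool_rot: [1.472, 2.773, 0.001]
contact_force: [-0.2, 0.6, -0.1]
finger_gap: 0.0002
grip_force: 0.0
```

Run:
```python
from h import *
p,y,f,t,q=yaw();print(p,y,f,t,q)
# rows generator: arc about s, per-call, start from current pose
print(env.__dict__.keys() if hasattr(env,'__dict__') else '')
```

```text
[0.4413 0.078  0.0644] 34.1 [-0.16  0.56 -0.1 ] [-0.039  0.047  0.007] [-0.02  0.16  1.99 -0.    0.99 -0.61]
dict_keys([])
```

```bash
cat >> h.py <<'E'
S=np.array([.506,.044]); P0=np.array([.441,.0785])
def pos(psi):
    a=-psi; R=np.array([[np.cos(a),-np.sin(a)],[np.sin(a),np.cos(a)]]); return S+R@(P0-S)
def rows(psi0,psis,dz=0):
    print("[["+"],[".join("[0,0,%.2f],[%.4f,%.4f,%g],0"%(-(p-psi0),*(np.round((pos(p)-pos(psi0))*2000)/2000),dz) for p in psis)+"]]")
E
python3 - <<'E'
from h import *
rows(0,np.arange(.1,.85,.1),-.003)
for s in np.arange(.8,2.3,.15): rows(s,[s+.05,s+.1,s+.15,s+.15])
E
```

```text
[[[0,0,-0.10],[0.0040,0.0065,-0.003],0],[[0,0,-0.20],[0.0080,0.0120,-0.003],0],[[0,0,-0.30],[0.0130,0.0175,-0.003],0],[[0,0,-0.40],[0.0185,0.0225,-0.003],0],[[0,0,-0.50],[0.0245,0.0270,-0.003],0],[[0,0,-0.60],[0.0310,0.0305,-0.003],0],[[0,0,-0.70],[0.0375,0.0340,-0.003],0],[[0,0,-0.80],[0.0445,0.0360,-0.003],0]]
[[[0,0,-0.05],[0.0035,0.0010,0],0],[[0,0,-0.10],[0.0070,0.0015,0],0],[[0,0,-0.15],[0.0110,0.0025,0],0],[[0,0,-0.15],[0.0110,0.0025,0],0]]
[[[0,0,-0.05],[0.0035,0.0005,0],0],[[0,0,-0.10],[0.0075,0.0005,0],0],[[0,0,-0.15],[0.0110,0.0005,0],0],[[0,0,-0.15],[0.0110,0.0005,0],0]]
[[[0,0,-0.05],[0.0035,-0.0000,0],0],[[0,0,-0.10],[0.0075,-0.0005,0],0],[[0,0,-0.15],[0.0110,-0.0010,0],0],[[0,0,-0.15],[0.0110,-0.0010,0],0]]
[[[0,0,-0.05],[0.0035,-0.0005,0],0],[[0,0,-0.10],[0.0070,-0.0015,0],0],[[0,0,-0.15],[0.0105,-0.0025,0],0],[[0,0,-0.15],[0.0105,-0.0025,0],0]]
[[[0,0,-0.05],[0.0035,-0.0010,0],0],[[0,0,-0.10],[0.0070,-0.0025,0],0],[[0,0,-0.15],[0.0100,-0.0040,0],0],[[0,0,-0.15],[0.0100,-0.0040,0],0]]
[[[0,0,-0.05],[0.0030,-0.0015,0],0],[[0,0,-0.10],[0.0065,-0.0035,0],0],[[0,0,-0.15],[0.0095,-0.0055,0],0],[[0,0,-0.15],[0.0095,-0.0055,0],0]]
[[[0,0,-0.05],[0.0030,-0.0020,0],0],[[0,0,-0.10],[0.0060,-0.0045,0],0],[[0,0,-0.15],[0.0085,-0.0070,0],0],[[0,0,-0.15],[0.0085,-0.0070,0],0]]
[[[0,0,-0.05],[0.0025,-0.0025,0],0],[[0,0,-0.10],[0.0050,-0.0055,0],0],[[0,0,-0.15],[0.0075,-0.0080,0],0],[[0,0,-0.15],[0.0075,-0.0080,0],0]]
[[[0,0,-0.05],[0.0020,-0.0030,0],0],[[0,0,-0.10],[0.0040,-0.0060,0],0],[[0,0,-0.15],[0.0060,-0.0090,0],0],[[0,0,-0.15],[0.0060,-0.0090,0],0]]
[[[0,0,-0.05],[0.0015,-0.0035,0],0],[[0,0,-0.10],[0.0030,-0.0065,0],0],[[0,0,-0.15],[0.0045,-0.0100,0],0],[[0,0,-0.15],[0.0045,-0.0100,0],0]]
```

Request:
{"fn": "play_rows", "kwargs": {
  "motion": [
    [[0,0,-0.1],[0.004,0.0065,-0.003],0],
    [[0,0,-0.2],[0.008,0.012,-0.003],0],
    [[0,0,-0.3],[0.013,0.0175,-0.003],0],
    [[0,0,-0.4],[0.0185,0.0225,-0.003],0],
    [[0,0,-0.5],[0.0245,0.027,-0.003],0],
    [[0,0,-0.6],[0.031,0.0305,-0.003],0],
    [[0,0,-0.7],[0.0375,0.034,-0.003],0],
    [[0,0,-0.8],[0.0445,0.036,-0.003],0]
  ]
}}

```text
time: 3.25
ee_pos: [0.4845, 0.1145, 0.0618]
tool_rot: [2.44, 1.979, -0.001]
contact_force: [-3.7, -0.9, 1.2]
finger_gap: -0.0006
grip_force: 2.0
```

Request:
{"fn": "play_rows", "kwargs": {
  "motion": [
    [[0,0,-0.05],[0.0035,0.001,0],0],
    [[0,0,-0.1],[0.007,0.0015,0],0],
    [[0,0,-0.15],[0.011,0.0025,0],0]
  ]
}}

```text
time: 3.55
ee_pos: [0.4954, 0.1171, 0.0618]
tool_rot: [-2.579, -1.793, 0.001]
contact_force: [-3.0, 0.1, 1.1]
finger_gap: -0.0002
grip_force: 1.9
```

Run:
```python
from h import *
p,y,f,t,q=yaw();print(p,y,f,t,q,pos(.95))
cv2.imwrite("pics/topc1.png",cv2.resize(cams.snapshot("top")[225:365,310:480,::-1],None,fx=4,fy=4,interpolation=cv2.INTER_CUBIC))
```

```text
[0.4954 0.1171 0.0618] -20.39 [-2.98  0.12  1.09] [-0.102  0.563 -0.   ] [0.06 0.28 1.84 0.   1.02 0.42] [0.49625343 0.11694007]
```

View pics/topc1.png

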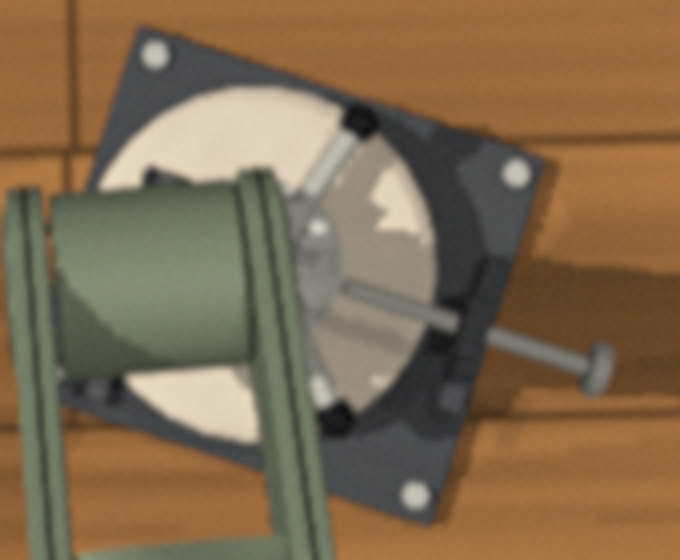

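The balls are now at crop pixels (361,121) and (338,418). The push force of about 3 N means the nut is still loose. I'll work out the angles.

Run:
```python
from h import *
c=cams.calibration("top")
for u,v in((361,121),(338,418),(245,91),(124,362),(424,338)):
    d=ray(c,(u/4+309.6,v/4+224.6),.073)[:2]-S; print(np.hypot(*d),np.degrees(np.arctan2(d[1],d[0])))
```

```text
0.0939708024694769 -35.82685721090023
0.09160476004659483 -155.85265470589573
0.09423648564609245 4.57861323307292
0.09222181491781656 123.59872610818545
0.09491609634935115 -116.15716112775789
```

Run:
```python
from h import *
for s in np.arange(.95,3.2,.12): print("%.2f"%s,end=' ');rows(s,[s+.04,s+.08,s+.12])
```

```text
0.95 [[[0,0,-0.04],[0.0030,0.0005,0],0],[[0,0,-0.08],[0.0060,0.0005,0],0],[[0,0,-0.12],[0.0090,0.0005,0],0]]
1.07 [[[0,0,-0.04],[0.0030,-0.0000,0],0],[[0,0,-0.08],[0.0060,-0.0000,0],0],[[0,0,-0.12],[0.0090,-0.0005,0],0]]
1.19 [[[0,0,-0.04],[0.0030,-0.0005,0],0],[[0,0,-0.08],[0.0060,-0.0010,0],0],[[0,0,-0.12],[0.0085,-0.0015,0],0]]
1.31 [[[0,0,-0.04],[0.0030,-0.0005,0],0],[[0,0,-0.08],[0.0055,-0.0015,0],0],[[0,0,-0.12],[0.0085,-0.0025,0],0]]
1.43 [[[0,0,-0.04],[0.0025,-0.0010,0],0],[[0,0,-0.08],[0.0055,-0.0020,0],0],[[0,0,-0.12],[0.0080,-0.0035,0],0]]
1.55 [[[0,0,-0.04],[0.0025,-0.0015,0],0],[[0,0,-0.08],[0.0050,-0.0030,0],0],[[0,0,-0.12],[0.0075,-0.0045,0],0]]
1.67 [[[0,0,-0.04],[0.0025,-0.0015,0],0],[[0,0,-0.08],[0.0050,-0.0035,0],0],[[0,0,-0.12],[0.0070,-0.0055,0],0]]
1.79 [[[0,0,-0.04],[0.0020,-0.0020,0],0],[[0,0,-0.08],[0.0045,-0.0040,0],0],[[0,0,-0.12],[0.0065,-0.0060,0],0]]
1.91 [[[0,0,-0.04],[0.0020,-0.0020,0],0],[[0,0,-0.08],[0.0040,-0.0045,0],0],[[0,0,-0.12],[0.0055,-0.0070,0],0]]
2.03 [[[0,0,-0.04],[0.0015,-0.0025,0],0],[[0,0,-0.08],[0.0030,-0.0050,0],0],[[0,0,-0.12],[0.004
[... 338 characters left out ...]
-0.0085,0],0]]
2.51 [[[0,0,-0.04],[0.0005,-0.0030,0],0],[[0,0,-0.08],[0.0005,-0.0060,0],0],[[0,0,-0.12],[0.0005,-0.0090,0],0]]
2.63 [[[0,0,-0.04],[0.0000,-0.0030,0],0],[[0,0,-0.08],[-0.0000,-0.0060,0],0],[[0,0,-0.12],[-0.0005,-0.0090,0],0]]
2.75 [[[0,0,-0.04],[-0.0005,-0.0030,0],0],[[0,0,-0.08],[-0.0010,-0.0060,0],0],[[0,0,-0.12],[-0.0015,-0.0085,0],0]]
2.87 [[[0,0,-0.04],[-0.0005,-0.0030,0],0],[[0,0,-0.08],[-0.0015,-0.0055,0],0],[[0,0,-0.12],[-0.0025,-0.0085,0],0]]
2.99 [[[0,0,-0.04],[-0.0010,-0.0030,0],0],[[0,0,-0.08],[-0.0020,-0.0055,0],0],[[0,0,-0.12],[-0.0035,-0.0080,0],0]]
3.11 [[[0,0,-0.04],[-0.0015,-0.0025,0],0],[[0,0,-0.08],[-0.0030,-0.0050,0],0],[[0,0,-0.12],[-0.0045,-0.0075,0],0]]
```

Request:
{"fn": "play_rows", "kwargs": {
  "motion": [
    [[0,0,-0.04],[0.003,0.0005,0],0],
    [[0,0,-0.08],[0.006,0.0005,0],0],
    [[0,0,-0.12],[0.009,0.0005,0],0]
  ]
}}

```text
time: 3.9
ee_pos: [0.5046, 0.1178, 0.0618]
tool_rot: [-2.681, -1.637, -0.001]
contact_force: [-4.1, 1.7, 1.2]
finger_gap: -0.0001
grip_force: 2.0
```

Request:
{"fn": "play_rows", "kwargs": {
  "motion": [
    [[0,0,-0.04],[0.003,0,0],0],
    [[0,0,-0.08],[0.006,0,0],0],
    [[0,0,-0.12],[0.009,-0.0005,0],0]
  ]
}}

```text
time: 4.2
ee_pos: [0.5137, 0.1175, 0.0618]
tool_rot: [-2.774, -1.473, -0.001]
contact_force: [-2.7, 1.9, 1.3]
finger_gap: -0.0001
grip_force: 2.0
```

Request:
{"fn": "play_rows", "kwargs": {
  "motion": [
    [[0,0,-0.04],[0.003,-0.0005,0],0],
    [[0,0,-0.08],[0.006,-0.001,0],0],
    [[0,0,-0.12],[0.0085,-0.0015,0],0]
  ]
}}

```text
time: 4.5
ee_pos: [0.5224, 0.1162, 0.0619]
tool_rot: [-2.857, -1.304, -0.002]
contact_force: [-2.5, 1.9, 1.4]
finger_gap: -0.0
grip_force: 1.9
```

Request:
{"fn": "play_rows", "kwargs": {
  "motion": [
    [[0,0,-0.04],[0.003,-0.0005,0],0],
    [[0,0,-0.08],[0.0055,-0.0015,0],0],
    [[0,0,-0.12],[0.0085,-0.0025,0],0]
  ]
}}

```text
time: 4.8
ee_pos: [0.5309, 0.1139, 0.0619]
tool_rot: [-2.93, -1.13, -0.002]
contact_force: [-3.3, 2.8, 1.2]
finger_gap: -0.0
grip_force: 1.9
```

Request:
{"fn": "play_rows", "kwargs": {
  "motion": [
    [[0,0,-0.04],[0.0025,-0.001,0],0],
    [[0,0,-0.08],[0.0055,-0.002,0],0],
    [[0,0,-0.12],[0.008,-0.0035,0],0]
  ]
}}

```text
time: 5.1
ee_pos: [0.5391, 0.1105, 0.0619]
tool_rot: [-2.992, -0.952, -0.003]
contact_force: [-1.9, 3.2, 1.4]
finger_gap: 0.0001
grip_force: 1.8
```

Request:
{"fn": "play_rows", "kwargs": {
  "motion": [
    [[0,0,-0.04],[0.0025,-0.0015,0],0],
    [[0,0,-0.08],[0.005,-0.003,0],0],
    [[0,0,-0.12],[0.0075,-0.0045,0],0]
  ]
}}

```text
time: 5.4
ee_pos: [0.5469, 0.1062, 0.062]
tool_rot: [-3.044, -0.771, -0.004]
contact_force: [-1.5, 3.2, 0.5]
finger_gap: 0.0
grip_force: 1.7
```

Request:
{"fn": "play_rows", "kwargs": {
  "motion": [
    [[0,0,-0.04],[0.0025,-0.0015,0],0],
    [[0,0,-0.08],[0.005,-0.0035,0],0],
    [[0,0,-0.12],[0.007,-0.0055,0],0]
  ]
}}

```text
time: 5.7
ee_pos: [0.5542, 0.1007, 0.0621]
tool_rot: [-3.085, -0.587, -0.005]
contact_force: [-1.4, 3.8, -0.0]
finger_gap: -0.0001
grip_force: 1.7
```

Request:
{"fn": "play_rows", "kwargs": {
  "motion": [
    [[0,0,-0.04],[0.002,-0.002,0],0],
    [[0,0,-0.08],[0.0045,-0.004,0],0],
    [[0,0,-0.12],[0.0065,-0.006,0],0]
  ]
}}

```text
time: 6.0
ee_pos: [0.5606, 0.0946, 0.0621]
tool_rot: [-3.114, -0.401, -0.005]
contact_force: [-1.6, 3.5, -0.0]
finger_gap: -0.0002
grip_force: 1.7
```

Request:
{"fn": "play_rows", "kwargs": {
  "motion": [
    [[0,0,-0.04],[0.002,-0.002,0],0],
    [[0,0,-0.08],[0.004,-0.0045,0],0],
    [[0,0,-0.12],[0.0055,-0.007,0],0]
  ]
}}

```text
time: 6.3
ee_pos: [0.5664, 0.0877, 0.0622]
tool_rot: [-3.132, -0.213, -0.005]
contact_force: [0.3, 4.2, -0.4]
finger_gap: -0.0001
grip_force: 1.6
```

Request:
{"fn": "play_rows", "kwargs": {
  "motion": [
    [[0,0,-0.04],[0.0015,-0.0025,0],0],
    [[0,0,-0.08],[0.003,-0.005,0],0],
    [[0,0,-0.12],[0.0045,-0.0075,0],0]
  ]
}}

```text
time: 6.6
ee_pos: [0.5712, 0.0802, 0.0623]
tool_rot: [-3.139, -0.025, -0.006]
contact_force: [0.9, 4.1, 0.1]
finger_gap: 0.0
grip_force: 1.6
```

Request:
{"fn": "play_rows", "kwargs": {
  "motion": [
    [[0,0,-0.04],[0.0015,-0.0025,0],0],
    [[0,0,-0.08],[0.0025,-0.0055,0],0],
    [[0,0,-0.12],[0.004,-0.008,0],0]
  ]
}}

```text
time: 6.9
ee_pos: [0.5751, 0.0721, 0.0623]
tool_rot: [-3.135, 0.163, -0.006]
contact_force: [-0.7, 3.4, -0.7]
finger_gap: -0.0004
grip_force: 1.6
```

Request:
{"fn": "play_rows", "kwargs": {
  "motion": [
    [[0,0,-0.04],[0.001,-0.003,0],0],
    [[0,0,-0.08],[0.002,-0.0055,0],0],
    [[0,0,-0.12],[0.003,-0.0085,0],0]
  ]
}}

```text
time: 7.2
ee_pos: [0.5781, 0.0636, 0.0623]
tool_rot: [-3.119, 0.351, -0.006]
contact_force: [-0.1, 4.0, 0.7]
finger_gap: -0.0003
grip_force: 1.6
```

Request:
{"fn": "play_rows", "kwargs": {
  "motion": [
    [[0,0,-0.04],[0.0005,-0.003,0],0],
    [[0,0,-0.08],[0.0015,-0.0055,0],0],
    [[0,0,-0.12],[0.002,-0.0085,0],0]
  ]
}}

```text
time: 7.5
ee_pos: [0.58, 0.055, 0.0623]
tool_rot: [-3.093, 0.537, -0.005]
contact_force: [0.4, 4.3, -0.6]
finger_gap: 0.0
grip_force: 1.6
```

Request:
{"fn": "play_rows", "kwargs": {
  "motion": [
    [[0,0,-0.04],[0.0005,-0.003,0],0],
    [[0,0,-0.08],[0.0005,-0.006,0],0],
    [[0,0,-0.12],[0.0005,-0.009,0],0]
  ]
}}

```text
time: 7.8
ee_pos: [0.5808, 0.0459, 0.0624]
tool_rot: [-3.055, 0.722, -0.006]
contact_force: [0.8, 4.0, 0.0]
finger_gap: 0.0002
grip_force: 1.5
```

Run:
```python
from h import *
p,y,f,t,q=yaw();print(p,y,f,t,q,pos(2.63),np.radians(34.1-y))
```

```text
[0.5808 0.0459 0.0624] -116.59 [0.76 4.03 0.03] [ 0.567 -0.098 -0.011] [-0.07  0.41  1.66  0.    1.07  1.96] [0.57956783 0.04573901] 2.630036649830255
```

Request:
{"fn": "play_rows", "kwargs": {
  "motion": [
    [[0,0,-0.04],[0,-0.003,0],0],
    [[0,0,-0.08],[0,-0.006,0],0],
    [[0,0,-0.12],[-0.0005,-0.009,0],0]
  ]
}}

```text
time: 8.1
ee_pos: [0.5805, 0.0369, 0.0624]
tool_rot: [-3.006, 0.904, -0.007]
contact_force: [0.5, 3.6, -0.7]
finger_gap: -0.0003
grip_force: 1.5
```

Request:
{"fn": "play_rows", "kwargs": {
  "motion": [
    [[0,0,-0.04],[-0.0005,-0.003,0],0],
    [[0,0,-0.08],[-0.001,-0.006,0],0],
    [[0,0,-0.12],[-0.0015,-0.0085,0],0]
  ]
}}

```text
time: 8.4
ee_pos: [0.5798, 0.0297, 0.0625]
tool_rot: [-2.942, 1.083, -0.008]
contact_force: [4.3, 11.4, -3.3]
finger_gap: 0.0004
grip_force: 4.7
```

Request:
{"fn": "play_rows", "kwargs": {
  "motion": [
    [[0,0,-0.04],[-0.0005,-0.003,0],0],
    [[0,0,-0.08],[-0.0015,-0.0055,0],0],
    [[0,0,-0.12],[-0.0025,-0.0085,0],0]
  ]
}}

```text
time: 8.7
ee_pos: [0.5782, 0.0221, 0.0627]
tool_rot: [-2.87, 1.256, -0.01]
contact_force: [4.8, 9.6, -2.5]
finger_gap: -0.0001
grip_force: 4.5
```

Run:
```python
from h import *
p,y,f,t,q=yaw();print(p,y,f,t,q,pos(2.99),np.radians(34.1-y))
cv2.imwrite("pics/topc2.png",cv2.resize(cams.snapshot("top")[225:365,310:480,::-1],None,fx=4,fy=4,interpolation=cv2.INTER_CUBIC))
```

```text
[0.5782 0.0221 0.0627] -137.25 [ 4.82  9.64 -2.49] [ 1.648 -0.803  0.046] [-0.11  0.4   1.67  0.01  1.06  2.28] [0.57546451 0.01971148] 2.9906216732922837
```

View pics/topc2.png

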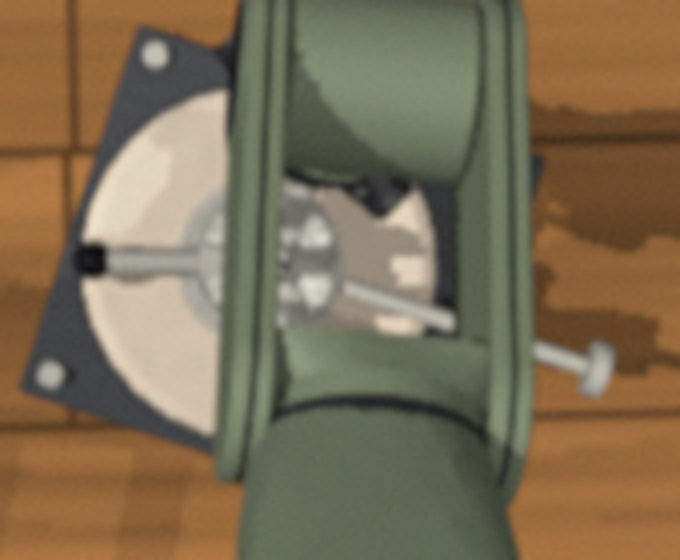

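The push force has risen to about 11 N, so the nut has bitten, at about 2.65 rad. The visible ball is at crop (91,259), and I'll get the nut angle from it.

Run:
```python
from h import *
c=cams.calibration("top")
d=ray(c,(91/4+309.6,259/4+224.6),.073)[:2]-S; a=np.degrees(np.arctan2(d[1],d[0]));print(np.hypot(*d),a)
# target: arm direction at pin (-109.5) mod 60 -> 70.5
print("remaining deg",(a-70.5), "nut", np.pi-np.radians(a-70.5))
s=2.99
rows(s,[s+.04,s+.08,s+.12,s+.16]);s+=.16;rows(s,[s+.03,s+.06,s+.09,s+.12,s+.12]);
```

```text
0.09341256500492502 87.11174839537021
remaining deg 16.611748395370213 nut 2.851662949577698
[[[0,0,-0.04],[-0.0010,-0.0030,0],0],[[0,0,-0.08],[-0.0020,-0.0055,0],0],[[0,0,-0.12],[-0.0035,-0.0080,0],0],[[0,0,-0.16],[-0.0050,-0.0110,0],0]]
[[[0,0,-0.03],[-0.0010,-0.0020,0],0],[[0,0,-0.06],[-0.0020,-0.0040,0],0],[[0,0,-0.09],[-0.0035,-0.0055,0],0],[[0,0,-0.12],[-0.0045,-0.0075,0],0],[[0,0,-0.12],[-0.0045,-0.0075,0],0]]
```

Request:
{"fn": "play_rows", "kwargs": {
  "motion": [
    [[0,0,-0.04],[-0.001,-0.003,0],0],
    [[0,0,-0.08],[-0.002,-0.0055,0],0],
    [[0,0,-0.12],[-0.0035,-0.008,0],0],
    [[0,0,-0.16],[-0.005,-0.011,0],0]
  ]
}}

```text
time: 9.15
ee_pos: [0.574, 0.0108, 0.0631]
tool_rot: [-2.76, 1.481, -0.011]
contact_force: [6.2, 8.8, -2.4]
finger_gap: 0.0001
grip_force: 4.7
```

Request:
{"fn": "play_rows", "kwargs": {
  "motion": [
    [[0,0,-0.03],[-0.001,-0.002,0],0],
    [[0,0,-0.06],[-0.002,-0.004,0],0],
    [[0,0,-0.08],[-0.003,-0.005,0],0],
    [[0,0,-0.08],[-0.003,-0.005,0],0]
  ]
}}

```text
time: 9.55
ee_pos: [0.571, 0.0053, 0.0631]
tool_rot: [-2.7, 1.588, -0.012]
contact_force: [5.5, 9.2, -0.6]
finger_gap: 0.0005
grip_force: 4.2
```

Run:
```python
from h import *
print(yaw())
im=cams.snapshot("top")[:,:,::-1]; c=cams.calibration("top")
# black ball of arm at left: dark blob near expected positions
g=im.max(2).astype(float)
E=[]
for a in (185,190,195,187,192,):pass
u0=proj(c,(*(S+.092*np.array([np.cos(np.radians(74)),np.sin(np.radians(74))])),.073)); print(u0)
x,y=np.round(u0).astype(int); w=g[y-8:y+9,x-8:x+9]; print(np.array2string(w.astype(int),max_line_width=200))
m=(w<60)
yy,xx=np.nonzero(m); uv=(xx.mean()+x-8,yy.mean()+y-8); d=ray(c,uv,.073)[:2]-S; print(uv,m.sum(),np.hypot(*d),np.degrees(np.arctan2(d[1],d[0])))
```

```text
(array([0.571 , 0.0053, 0.0631]), np.float64(-150.94), array([ 5.53,  9.25, -0.61]), array([ 1.362, -1.028,  0.008]), array([-0.15,  0.38,  1.7 ,  0.01,  1.05,  2.49]))
[334.37390652 279.73999128]
[[116 122 153 166 145 104  76 101 166 218 234 232 230 226 224 223 225]
 [116 121 154 160 132  88  72 112 175 217 231 232 229 228 225 225 224]
 [119 120 145 150 116  77  63  92 142 173 198 219 227 229 227 226 227]
 [117 121 142 136 100  63  42  52  81 104 135 174 210 229 228 223 221]
 [120 121 132 117  81  44  28  26  32  40  67 116 170 204 210 198 191]
 [118 116 120  98  59  32  26  25  25  21  23  60 117 160 171 160 152]
 [118 109 105  80  45  31  31  30  30  24  21  34  88 134 147 142 138]
 [113 101  92  66  41  24  33  34  29  28  22  46 103 147 161 156 149]
 [118 100  77  57  37  28  31  34  32  26  30  72 131 171 181 176 172]
 [115  94  74  58  38  29  29  26  25  23  31  91 148 179 185 185 185]
 [113  84  70  62  59  62  48  34  26  25  45  95 150 175 179 181 183]
 [113  82  70  67  92 121 120  95  69  70  95 124 155 169 168 167 169]
 [109  80  69  71 120 173 179 160 137 137 158 175 184 186 177 166 161]
 [100  70  68  78 136 198 214 205 191 186 196 204 206 204 195 186 178]
 [ 92  71  70  85 145 204 225 221 214 211 208 209 210 209 207 204 199]
 [ 85  70  70  88 147 209 226 224 222 220 213 212 210 210 210 210 210]
 [ 78  74  70  89 153 214 229 228 226 222 221 221 220 216 214 214 213]]
(np.float64(333.0192307692308), np.float64(278.9423076923077)) 52 0.09527605017979106 73.44395827132472
```

Request:
{"fn": "play_rows", "kwargs": {
  "motion": [
    [[0,0,-0.02],[-0.0008,-0.0012,0],0],
    [[0,0,-0.04],[-0.0015,-0.0025,0],0],
    [[0,0,-0.04],[-0.0015,-0.0025,0],0]
  ]
}}

```text
time: 9.9
ee_pos: [0.5697, 0.0028, 0.0633]
tool_rot: [-2.667, 1.642, -0.012]
contact_force: [6.4, 8.2, -2.2]
finger_gap: -0.0
grip_force: 4.3
```

Run:
```python
from h import *
print(yaw())
im=cams.snapshot("top")[:,:,::-1]; c=cams.calibration("top")
g=im.max(2).astype(float)[271:286,327:343]; w=np.clip(80-g,0,40); yy,xx=np.mgrid[271:286,327:343]
w[:, :2]=0
uv=((w*xx).sum()/w.sum(),(w*yy).sum()/w.sum()); d=ray(c,uv,.073)[:2]-S; print(uv,np.hypot(*d),np.degrees(np.arctan2(d[1],d[0])))
```

```text
(array([0.5697, 0.0028, 0.0633]), np.float64(-153.23), array([ 6.36,  8.21, -2.15]), array([ 1.408, -1.042,  0.048]), array([-0.15,  0.38,  1.7 ,  0.01,  1.05,  2.52]))
(np.float64(333.5356973995272), np.float64(277.59385342789597)) 0.09501484304536607 71.56865117387842
```

Request:
{"fn": "play_rows", "kwargs": {
  "motion": [
    [[0,0,0],[0.004,0.005,0],0],
    [[0,0,0],[0.008,0.01,0],0],
    [[0,0,0],[0.008,0.01,0.03],0],
    [[0,0,0],[0.008,0.01,0.07],0],
    [[0,0,0],[0.008,0.01,0.11],0],
    [[0,0,0.1],[-0.01,-0.02,0.13],0],
    [[0,0,0.22],[-0.03,-0.05,0.13],0],
    [[0,0,0.35],[-0.055,-0.08,0.13],0]
  ]
}}

```text
time: 10.75
ee_pos: [0.5109, -0.0808, 0.1926]
tool_rot: [2.925, -1.145, 0.007]
contact_force: [-0.6, -0.2, -0.2]
finger_gap: -0.0002
grip_force: 0.0
```

Request:
{"fn": "play_rows", "kwargs": {
  "motion": [
    [[0,0,0.13],[-0.025,-0.03,0],0],
    [[0,0,0.26],[-0.05,-0.06,0],0],
    [[0,0,0.413],[-0.07,-0.08,0],0],
    [[0,0,0.413],[-0.083,-0.09,0],0],
    [[0,0,0.413],[-0.083,-0.09,0],0],
    [[0,0,0.413],[-0.083,-0.09,0],0]
  ]
}}

```text
time: 11.35
ee_pos: [0.4273, -0.1696, 0.1908]
tool_rot: [3.096, -0.533, 0.002]
contact_force: [1.2, -0.1, -0.5]
finger_gap: -0.0006
grip_force: 0.0
```

Run:
```python
from h import *
print(yaw())
c=cams.calibration("wrist");im=cams.snapshot("wrist")[:,:,::-1]; 
t=cams.snapshot("top")[225:365,310:480,::-1]
cv2.imwrite("pics/w1.png",np.hstack([cv2.resize(im,(0,0),fx=.6,fy=.6), cv2.resize(t,(350,288),interpolation=cv2.INTER_CUBIC)]))
cv2.imwrite("pics/w1full.png",im)
for X in((*S,.11),(*(S+.189*np.array([-.334,-.943])),.093)): print(proj(c,X))
```

```text
(array([ 0.4273, -0.1696,  0.1908]), np.float64(-109.55), array([ 1.22, -0.12, -0.5 ]), array([0.03 , 0.012, 0.008]), array([-0.57, -0.  ,  1.86,  0.  ,  1.28,  1.35]))
[-72.08915981 246.43033296]
[251.49810638 237.31765691]
```

View pics/w1.png

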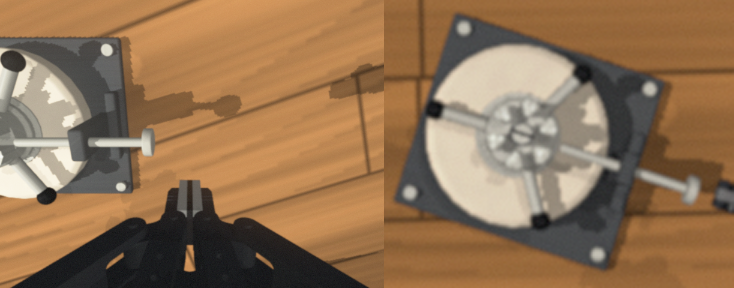

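The view shows the arm opposite the pin (top-view ball near (334,278)) lying in line with it, and the pin head face is clear of the fingers. I'll refine with all three balls.

Run:
```python
from h import *
im=cams.snapshot("top")[:,:,::-1]; c=cams.calibration("top"); g=im.max(2).astype(float)
for u in((406.7,261),(334.3,278.5),(385.8,332.4)):
    uv=np.array(u)
    for _ in range(4):
        yy,xx=np.mgrid[0:480,0:640]; w=np.clip(55-g,0,15)*(np.hypot(xx-uv[0],yy-uv[1])<5.5); uv=np.array([(w*xx).sum(),(w*yy).sum()])/w.sum()
    d=ray(c,uv,.073)[:2]-S; print(uv.round(1),np.hypot(*d).round(4),np.degrees(np.arctan2(d[1],d[0])).round(2))
```

```text
[407.  259.8] 0.0958 -47.15
[333.8 277.7] 0.0944 71.63
[385.9 332.7] 0.0929 -167.76
```

Request:
{"fn": "play_rows", "kwargs": {
  "motion": [
    [[0,0,0],[0.003,0,-0.04],0],
    [[0,0,0],[0.003,0,-0.08],0],
    [[0,0,0],[0.003,0,-0.103],0],
    [[0,0,0],[0.003,0,-0.103],0],
    [[0,0,0],[0.003,0,-0.103],0]
  ]
}}

```text
time: 12.0
ee_pos: [0.4306, -0.1691, 0.0875]
tool_rot: [-3.096, 0.53, 0.0]
contact_force: [0.3, -0.3, 0.3]
finger_gap: 0.0002
grip_force: 0.0
```

Request:
{"fn": "play_rows", "kwargs": {
  "motion": [
    [[0,0,0],[0.002,0.0055,0],0],
    [[0,0,0],[0.004,0.011,0],0],
    [[0,0,0],[0.006,0.0165,0],0],
    [[0,0,0],[0.0075,0.022,0],0],
    [[0,0,0],[0.0095,0.027,0],0],
    [[0,0,0],[0.0115,0.032,0],0]
  ]
}}

```text
time: 12.6
ee_pos: [0.4418, -0.1378, 0.0879]
tool_rot: [3.095, -0.531, 0.001]
contact_force: [-2.5, -3.5, 3.0]
finger_gap: 0.0001
grip_force: 1.9
```

Request:
{"fn": "play_rows", "kwargs": {
  "motion": [
    [[0,0,0],[0.001,0.003,0],0],
    [[0,0,0],[0.002,0.006,0],0],
    [[0,0,0],[0.003,0.009,0],0]
  ]
}}

```text
time: 12.9
ee_pos: [0.445, -0.1286, 0.0875]
tool_rot: [3.096, -0.532, 0.002]
contact_force: [-0.8, -3.6, 3.1]
finger_gap: 0.0002
grip_force: 1.8
```

Request:
{"fn": "play_rows", "kwargs": {
  "motion": [
    [[0,0,0],[0.001,0.003,0],0],
    [[0,0,0],[0.002,0.006,0],0],
    [[0,0,0],[0.003,0.009,0],0],
    [[0,0,0],[0.0042,0.012,0],0]
  ]
}}

```text
time: 13.3
ee_pos: [0.4491, -0.1164, 0.0874]
tool_rot: [3.096, -0.532, 0.001]
contact_force: [0.2, -4.1, 1.5]
finger_gap: -0.0002
grip_force: 1.8
```

Request:
{"fn": "play_rows", "kwargs": {
  "motion": [
    [[0,0,0],[0.001,0.003,0],0],
    [[0,0,0],[0.002,0.006,0],0],
    [[0,0,0],[0.003,0.009,0],0]
  ]
}}

```text
time: 13.6
ee_pos: [0.4519, -0.1072, 0.0872]
tool_rot: [3.096, -0.532, 0.0]
contact_force: [0.5, -4.1, 1.0]
finger_gap: 0.0003
grip_force: 1.7
```

Request:
{"fn": "play_rows", "kwargs": {
  "motion": [
    [[0,0,0],[0.001,0.003,0],0],
    [[0,0,0],[0.002,0.006,0],0],
    [[0,0,0],[0.0033,0.0095,0],0]
  ]
}}

```text
time: 13.9
ee_pos: [0.455, -0.0977, 0.0872]
tool_rot: [3.096, -0.532, -0.0]
contact_force: [1.2, -3.6, 0.3]
finger_gap: 0.0
grip_force: 1.8
```

Request:
{"fn": "play_rows", "kwargs": {
  "motion": [
    [[0,0,0],[0.0007,0.002,0],0],
    [[0,0,0],[0.001,0.003,0],0],
    [[0,0,0],[0.001,0.003,0],0]
  ]
}}

```text
time: 14.2
ee_pos: [0.4557, -0.0944, 0.0871]
tool_rot: [-3.096, 0.532, 0.002]
contact_force: [1.2, -2.4, 0.0]
finger_gap: 0.0
grip_force: 0.9
```

Request:
{"fn": "play_rows", "kwargs": {
  "motion": [
    [[0,0,0],[0.0005,0.0015,0],0],
    [[0,0,0],[0.001,0.003,0],0]
  ]
}}

```text
time: 14.4
ee_pos: [0.4559, -0.0936, 0.0871]
tool_rot: [3.092, -0.529, -0.003]
contact_force: [-3.8, -13.4, 1.3]
finger_gap: -0.0002
grip_force: 6.6
```

Request:
{"fn": "play_rows", "kwargs": {
  "motion": [
    [[0,0,0],[0.0003,0.001,0],0],
    [[0,0,0],[0.0007,0.002,0],0]
  ]
}}

```text
time: 14.6
ee_pos: [0.456, -0.0936, 0.0872]
tool_rot: [3.089, -0.527, -0.005]
contact_force: [-6.8, -18.6, 1.8]
finger_gap: 0.0002
grip_force: 9.5
```

Request:
{"fn": "play_rows", "kwargs": {
  "motion": [
    [[0,0,0],[0.0003,0.001,0],0],
    [[0,0,0],[0.0007,0.002,0],0]
  ]
}}

```text
time: 14.8
ee_pos: [0.456, -0.0935, 0.0872]
tool_rot: [3.085, -0.526, -0.006]
contact_force: [-8.4, -24.6, 2.4]
finger_gap: -0.0002
grip_force: 12.9
```

Request:
{"fn": "play_rows", "kwargs": {
  "motion": [
    [[0,0,0],[-0.004,-0.011,0],0],
    [[0,0,0],[-0.012,-0.033,0],0],
    [[0,0,0],[-0.02,-0.056,0],0],
    [[0,0,0],[-0.03,-0.085,0.03],0],
    [[0,0,0],[-0.03,-0.085,0.07],0],
    [[0,0,0],[-0.03,-0.085,0.1],0],
    [[0,0,0],[-0.03,-0.085,0.1],0]
  ]
}}

```text
time: 15.5
ee_pos: [0.4309, -0.1739, 0.1916]
tool_rot: [3.095, -0.533, 0.012]
contact_force: [0.3, 0.3, -0.2]
finger_gap: -0.0001
grip_force: 0.0
```

Run:
```python
from h import *
print(yaw())
im=cams.snapshot("wrist")[:,:,::-1]; T=cams.snapshot("top")[:,:,::-1]; c=cams.calibration("top")
cv2.imwrite("pics/w2.png",np.hstack([cv2.resize(im,(0,0),fx=.6,fy=.6), cv2.resize(T[225:365,310:480],(350,288),interpolation=cv2.INTER_CUBIC)]))
d=np.array([-.334,-.943])
for r in(.133,.143): print(r,(proj(c,(*(S+r*d),.093))-[310,225])*2.057+[384,0])
```

```text
(array([ 0.4309, -0.1739,  0.1916]), np.float64(-109.53), array([ 0.28,  0.27, -0.21]), array([-0.012,  0.029,  0.006]), array([-0.57,  0.  ,  1.85,  0.  ,  1.28,  1.34]))
0.133 [643.0475103  174.81438475]
0.143 [652.28816448 177.85488675]
```

View pics/w2.png

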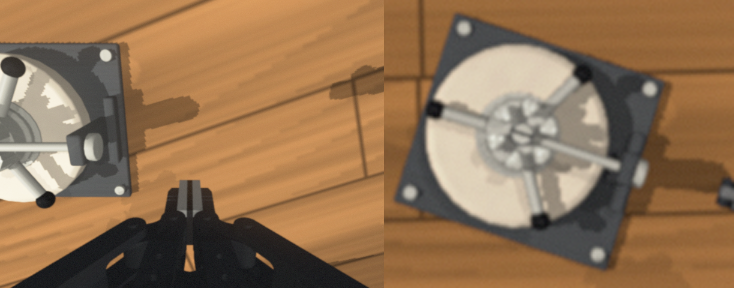

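The pin head sits against the guide post at composite pixel (641,174), against a home prediction of (643,175). The pin runs through the slot into the spindle and the robot is clear, so I'm handing the job in.

```bash
python3 -c "
from rig import env
print(env.close_job())"
```

```text
the job is handed in; nothing more can be done
None
```

The nut bit at about 2.65 rad and I turned it on to the next slot (π). The cross pin is fully home through that slot into the spindle, the vase, bowl and jar were not touched, and the job was handed in at about 15.6 s of the 67 s allowed.

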